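# Seat a well-plate lid and hold the clamp on its third click

## Task

Take the white press block from its tray and run it slowly along the lid of the well plate, from the end next to the clamp knob to the far end in one pass, laid square across the lid and pressing steadily so that the sprung nest stays pushed part of the way down, never onto its bottom stop. Lay the block back upright in its tray and let go of it, then turn the black clamp knob clockwise, counting the clicks, to its third stop without going on to the fourth. The knob springs back if released, so finish while holding it there on the third stop; leave the bottles, vials, jar, wrench and pen where they are.

Things in the scene. Friction and masses are not known exactly. Their poses are not given: they have to be found in the camera images.
- station: The plate station, fixed: aluminium base 130 (its x) by 255 (its y) by 20 high, origin at the centre of its underside, z up. The sprung nest with the plate lies at y = +50 and the clamp knob on a white pedestal at y = -92 from the origin. Between them a steel clamp jaw with a rubber face, top 44 above the table, moves 2.5 mm per click of the knob towards the plate and meets it at the third stop.
- lid_top (a point): Centre of the flat top of the white lid on the well plate, 60 above the table with the nest up. Lid 83 (x) by 125 (y, the length to sweep) mm; axes parallel to the station's, so the end next to the knob is at y = -62 and the far end at y = +62. It moves down with the nest; plate and lid are fixed in the nest.
- nest (a joint): How far the sprung nest with plate and lid is pressed down, m: 0 up, 0.012 on its bottom stop. It only moves straight down; it takes about 2 N to start and then 0.9 N per mm, about 7 N at half travel.
- block: White press block, 160 g: a foot 70 (x) by 24 (y) by 12 high with a gripping rib 56 (x) by 16 (y) on it, from 12 to 59 above the underside. Origin at the centre of the underside, z up. Grip the rib across its 16 mm (along y). When pressing, its long x axis lies across the lid (parallel to the lid's x, either way round) and it is moved along the lid's y.
- tray: Shallow steel tray, fixed, outside 128 (x) by 74 (y) by 14 high, walls 4, floor 4 thick. Origin at the centre of its underside. The block starts in it, roughly along its x; it belongs back in the middle of it, standing on its foot. It may be on the left or on the right of the station.
- knob_grip (a point): On the clamp knob's upright turning axis, at a good height to grip, 70 above the table. The knob is a black disc 50 across with a bar handle 44 long (this point's x), 14 wide (its y) on it, from 49 to 83 above the table; a white line on its top marks the -x end. The point turns with the knob; at 0 its axes are parallel to the station's.
- knob (a joint): Clamp knob angle, rad, growing clockwise seen from above. 0: home end stop, where it starts. Stops (ticks on the pedestal) every 24 degrees = 0.419: third at 1.257, last (fifth) at 2.094. A spring pulls it home, 0.065 N m at 0, 0.1 at the third stop, and it runs back if let go; each click swings this by 0.04 N m up, then down, the swing passing zero at each stop.
- amber: Bystander, loose: amber glass bottle, 150 tall, 70 across. Origin at its underside.
- clear: Bystander, loose: clear glass bottle with a cap, 140 tall, 66 across. Origin at its underside.
- jar: Bystander, loose: squat clear jar, 70 tall, 56 across. Origin at its underside.
- vial_a: Bystander, loose: small clear vial, 45 tall, 24 across. Origin at its underside.
- vial_b: Bystander, loose: small amber vial, 45 tall, 24 across. Origin at its underside.
- wrench: Bystander, loose: small steel open-end wrench lying flat, 130 long. Origin at its underside.
- pen: Bystander, loose: grey marker pen lying flat, 130 long, 12 across. Origin at its lowest line.
Not all that is in view belongs to the job. What is shaped like the tray but brown or green is not meant.

How it is judged (in metres and radians):
On the way, in this order (a step that is already met when the one before it is completed fails the run):
1. the held block presses the lid at the end next to the knob, square across it, the nest at least 2 mm down (y of block in the frame of lid_top below -0.035 m and x of block in the frame of lid_top between -0.018 and 0.018 m and z of block in the frame of lid_top between -0.006 and 0.006 m and angle between the x axis of block and the x axis of lid_top, either way round below 0.25 rad and angle between block's own z axis and vertical below 0.15 rad and value of joint nest above 0.002 m and contact force between block and station above 2 N and contact force between the fingers and block above 1 N), for 0.1 s.
2. the block has been swept on, still pressing, to just before the middle (y of block in the frame of lid_top between -0.022 and 0 m and x of block in the frame of lid_top between -0.018 and 0.018 m and z of block in the frame of lid_top between -0.006 and 0.006 m and angle between the x axis of block and the x axis of lid_top, either way round below 0.25 rad and angle between block's own z axis and vertical below 0.15 rad and value of joint nest above 0.002 m and contact force between block and station above 2 N and contact force between the fingers and block above 1 N), for 0.05 s.
3. the block has been swept on, still pressing, past the middle (y of block in the frame of lid_top between 0.01 and 0.032 m and x of block in the frame of lid_top between -0.018 and 0.018 m and z of block in the frame of lid_top between -0.006 and 0.006 m and angle between the x axis of block and the x axis of lid_top, either way round below 0.25 rad and angle between block's own z axis and vertical below 0.15 rad and value of joint nest above 0.002 m and contact force between block and station above 2 N and contact force between the fingers and block above 1 N), for 0.05 s.
4. the block presses the lid at the far end (y of block in the frame of lid_top above 0.037 m and x of block in the frame of lid_top between -0.018 and 0.018 m and z of block in the frame of lid_top between -0.006 and 0.006 m and angle between the x axis of block and the x axis of lid_top, either way round below 0.25 rad and angle between block's own z axis and vertical below 0.15 rad and value of joint nest above 0.002 m and contact force between block and station above 2 N and contact force between the fingers and block above 1 N), for 0.05 s.
5. the block is back in its tray and released, the knob still at home (horizontal distance between block and tray below 0.035 m and z of block in the frame of tray below 0.009 m and angle between block's own z axis and vertical below 0.1 rad and linear speed of block below 0.03 m/s and contact force between the fingers and block below 0.1 N and value of joint knob below 0.15 rad), for 0.2 s.
6. the gripper has turned the knob to its third stop (value of joint knob between 1.11664 and 1.39664 rad and contact force between the fingers and station above 1 N and distance between the grasp point and knob_grip below 0.04 m), for 0.3 s.
At the end, for the whole second after the job is handed in: The gripper is holding the knob (within 40 mm of its grip point, fingers pushing on it with more than 1 N), the knob rests at its third stop, 1.257 rad within 0.14, the nest is up, and the block stands on its foot in the tray, untouched, within 35 mm of the tray's centre (all of step 6 and velocity of joint knob between -0.1 and 0.1 rad/s and horizontal distance between block and tray below 0.035 m and z of block in the frame of tray below 0.009 m and angle between block's own z axis and vertical below 0.1 rad and linear speed of block below 0.03 m/s and contact force between the fingers and block below 0.1 N and value of joint nest below 0.002 m); the arm keeps its last pose, push and grip.
It fails at once if the nest was driven onto its bottom stop (value of joint nest above 0.0117 m).
It fails at once if the knob was turned on towards its fourth stop (past 3.6 clicks) (value of joint knob above 1.50796 rad).
It fails at once if a bystander was moved by more than 30 mm (distance of any of amber, clear, jar, vial_a, vial_b, wrench, pen from where it was at the start of the episode above 0.03 m).
It also fails if it takes over 64 s, if anything falls off the work surface, if the arm or the gripper's body presses on something with over 40 N, if the wrist force passes 120 N, or if a joint passes its speed limit or range.

## Robot

A 7-joint arm with a two-finger parallel gripper is mounted at the origin on the work surface. World frame = base frame: x ahead of the robot, y to its left, z up, the work surface at z = 0. Lengths are in mm, angles in rad, forces in N, time in s.
With the tool pointing down it reaches from about 400 to 850 mm from the base axis. Payload 4.4 kg.
Tool frame: the origin (TCP) lies on the centre line of the jaws, within the pads' length; the fingertips stand 14 mm ahead of it and the grasp point (between the pads) lies 5 mm behind it (finger_overhang is the distance from the TCP to the fingertips, in mm); z points along the fingers, y is the line along which they close (so a half turn about z gives the same grasp; the last joint's range is limited). The gripper opens to 94 mm and grips with 3 to 60 N. Pads are 16 mm wide; open, the fingers measure 119 mm over their backs; the gripper's body (75 mm by 177 mm) begins 78 mm behind the grasp point.
Start: joints at [-0.066, 0.628, 0.038, 1.517, -0.027, 0.996, -0.02], TCP at [650.014, 0.028, 219.478] pointing down, gripper open.
Joint ranges: [-3.06, 3.06], [-0.37, 2.12], [-1.25, 1.32], [0.18, 2.47], [-1.1, 4.24], [0.23, 1.98], [-2.94, 2.94]. Speed limits (rad/s): [2.57, 2.57, 3.14, 3.14, 3.14, 3.14, 3.14].

## Interface

Orientations are given as [roll, pitch, yaw] about the fixed x, y, z axes, in that order (R = Rz(yaw) Ry(pitch) Rx(roll)).
In Python, from bench import * gives the robot as it stands. The module is installed in compiled form; this text tells all that it offers.
- The arm moves only by the shell command python3 -m crank 'ROWS' [FORCE]. ROWS is JSON, a list of rows, each an object with "twist": the turn, a rotation vector about the world's x, y, z each as a share of 90 degrees, from -1 to 1, a list of three; "translation": the shift along the world's x, y, z each as a share of 0.3 m, from -1 to 1, a list of three; "claw": the opening, from 0 (shut) to 1 (fully open). In form: [{"twist": [ax, ay, az], "translation": [tx, ty, tz], "claw": claw}, ...]. A call has 1 to 20 rows; each row is the pose to reach, as a shift and turn from the pose commanded when the call began; what a row does not reach only later rows make up. A row lasts 1/8 s, in which the tool goes at most 62.5 mm and 10.7 degrees, less where a joint would pass 70% of its speed; a pose out of reach is approached as far as the arm can. A call with a number of a shift or a turn outside -1 to 1 is refused whole. A call with a gripper value outside its range is refused whole. The fingers move at their own pace and stop on an object; FORCE is the grip in N (left out, the last holds). Time passes only in rows, so rows that repeat a pose let the fingers close. It gives the time, the measured TCP pose, the force, the opening and the grip force at its end, in the units of the state.
- read_state(): the state, without advancing time (a new reading comes with each control period).
- read_camera(name): name is "scene" or "side" or "wrist"; returns (picture, depth): 384x512x3 uint8, red, green, blue; 384x512 float32, mm along the optical axis (not along the pixel's ray), 0 where there is no reading.
- camera_model(name): a dict with "fx", "fy", "cx", "cy" (pixels), "world_from_camera" (4x4, takes a point from camera to world coordinates). Camera axes: x right, y up, looking along -z (the intrinsics and any distortion apply to the point x, -y, -z); pixel columns grow to the right and rows downward; lengths in mm; the calibration is good to about 2 mm. A picture is of the moment at which its call begins: read the wrist's pose just before it. camera_model takes no time and is no camera call; for the wrist camera it gives the pose at the moment of the call.
- finish_job(): hands the job in; it is judged then, once.
Trained networks look in the newest picture that a camera, given by its name, has taken for a name from the list of things; names that differ only in an ending like _2 or _b are one class to them, and where a whole thing is asked for, a point or a joint stands for the part that bears it (a point fixed in the world has none). Each returns a list of dicts, best first, with "score" (0 to 1); they miss things now and then, are a little off and sometimes report something else, mostly with a low value. They report only what shows in the picture. A call takes as long as a camera call. They do not tell look-alikes from the thing itself.
- find_in(camera, query): "point" ([x, y, z] in mm, in world coordinates, good to about 4 mm: the middle of the surface that is visible of it).
- regions_of(camera, query): "region" (384x512 bool, what is visible of it).
The state is a dict: "time_s": time; "joints": joint angles; "qd": joint speeds; "effort": joint torques, N m; "tcp_pos": TCP position; "tool_rot": TCP orientation; "ft_force": force on the tool from outside, world axes, zero at the start; "ft_torque": the same for the moment, N m; "grip_width": finger opening in mm; "finger_force": force on a finger pad.
Only numpy, scipy, OpenCV 4.12 (cv2) and the standard library are available. Lean on these libraries where they do the work, as an engineer would, in place of code of your own. Each camera call takes 0.05 s, during which the arm holds its last target. There are 200 camera calls.

## Working session

There is one attempt and no reset: what is moved stays moved. The work goes in short steps, Python scripts to look and compute and a shell command to move; the robot and the scene stay as the last step left them, time stands still between calls to the robot, and variables do not carry over. Pictures are saved under pics/ and viewed, at most 10 in all, crops included, and the job is handed in when it is done.

```bash
mkdir -p pics; python3 - <<'E'
from bench import *
import cv2,numpy as np
for n in ("scene","side"):
    p,d=read_camera(n); cv2.imwrite(f"pics/{n}0.png",p[:,:,::-1]); np.savez(f"{n}0.npz",p=p,d=d)
    for q in ("block","tray","lid_top","knob_grip","amber","clear","jar","vial_a","wrench","pen"):
        print(n,q,[(np.round(r["point"]).tolist(),round(r["score"],2)) for r in find_in(n,q)])
print(read_state())
E
```

```text
scene block [([516.0, 252.0, 38.0], 0.8)]
scene tray [([510.0, 252.0, 5.0], 0.8), ([430.0, 412.0, 6.0], 0.78), ([302.0, 272.0, 4.0], 0.66)]
scene lid_top [([603.0, 4.0, 57.0], 0.81), ([510.0, 254.0, 3.0], 0.73)]
scene knob_grip [([580.0, -133.0, 49.0], 0.6)]
scene amber [([773.0, 232.0, 86.0], 0.98)]
scene clear [([771.0, -236.0, 86.0], 0.89)]
scene jar [([772.0, 39.0, 51.0], 0.84), ([603.0, -46.0, 37.0], 0.24)]
scene vial_a [([372.0, -129.0, 34.0], 0.69), ([602.0, -44.0, 38.0], 0.32)]
scene wrench [([753.0, 138.0, 6.0], 0.88)]
scene pen [([743.0, -116.0, 12.0], 0.65), ([373.0, -126.0, 33.0], 0.19)]
side block [([504.0, 253.0, 36.0], 0.93)]
side tray [([420.0, 417.0, 1.0], 0.94), ([473.0, 250.0, 1.0], 0.79), ([310.0, 270.0, 3.0], 0.65), ([575.0, 3.0, 60.0], 0.44)]
side lid_top [([575.0, 6.0, 59.0], 0.9)]
side knob_grip [([566.0, -134.0, 60.0], 0.77), ([560.0, -60.0, 41.0], 0.43)]
side amber [([733.0, 232.0, 50.0], 0.81), ([748.0, 37.0, 51.0], 0.49)]
side clear [([734.0, -242.0, 87.0], 0.61), ([565.0, -133.0, 59.0], 0.48)]
side jar [([748.0, 37.0, 54.0], 0.79), ([566.0, -135.0, 57.0],
[... 229 characters left out ...]
-0.06582317,  0.6283946 ,  0.03851072,  1.51740575, -0.02697228,
        0.99629957, -0.02002311]), 'qd': array([ 2.73942048e-03,  3.60771169e-04, -1.45001619e-04, -6.74647527e-04,
        4.43503968e-04, -5.51380264e-04,  4.23398368e-06]), 'effort': array([ 5.90635063e-04, -5.49600577e+01,  1.14351243e+00, -1.86947858e+01,
       -5.23209153e-02,  1.59177178e-02,  1.35261283e-05]), 'tcp_pos': array([6.50011637e+02, 2.77453000e-02, 2.19480285e+02]), 'tool_rot': array([ 3.14158150e+00, -7.14636201e-06,  1.57077765e+00]), 'ft_force': array([-0.56533748, -0.21018171, -0.84711713]), 'ft_torque': array([ 0.02028127, -0.01760616, -0.0313241 ]), 'finger_force': 0.0, 'grip_width': 93.79982494596642}
```

View pics/scene0.png

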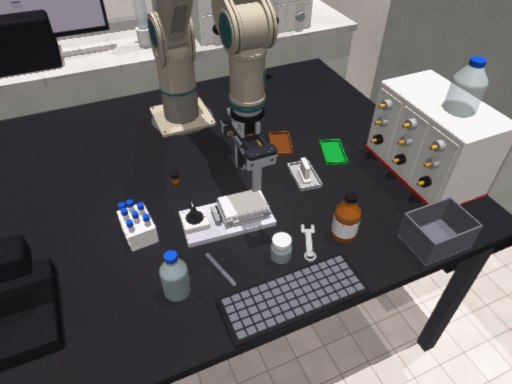

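View pics/side0.png

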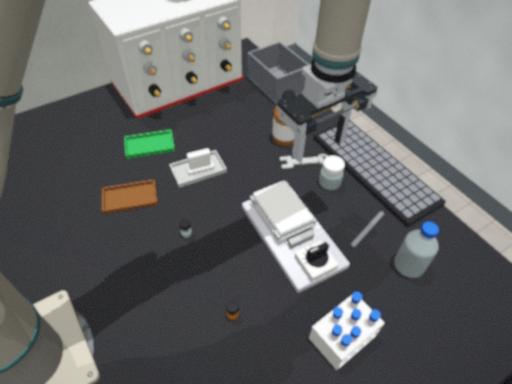

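The scene view shows the station with its knob at (195,215) and its lid at (245,207), and the steel tray with the block at (305,175). The side view shows the lid at (283,212), the knob at (318,255) and the tray at (198,167), with vials at (185,230) and (232,312). I'll measure these from depth.

```bash
cat > h.py <<'E'
from bench import *
import cv2,numpy as np
def cloud(n,d,M=None):
    m=M or camera_model(n); v,u=np.mgrid[0:384,0:512]
    P=np.stack([(u-m["cx"])/m["fx"]*d,-(v-m["cy"])/m["fy"]*d,-d,np.ones_like(d)],-1)
    W=P@np.asarray(m["world_from_camera"]).T
    W[d<=0]=np.nan
    return W[...,:3]
def box(W,x,y,z):
    return W[(W[...,0]>x[0])&(W[...,0]<x[1])&(W[...,1]>y[0])&(W[...,1]<y[1])&(W[...,2]>z[0])&(W[...,2]<z[1])]
def rect(Q):
    # trimmed by largest cluster on 2 mm grid
    o=Q[:,:2].min(0)-6; g=np.zeros(((Q[:,:2].max(0)-o)/2+6).astype(int),np.uint8)
    i=((Q[:,:2]-o)/2).astype(int); g[i[:,0],i[:,1]]=255
    g=cv2.morphologyEx(g,cv2.MORPH_CLOSE,np.ones((5,5)))
    n,l,s,c=cv2.connectedComponentsWithStats(g); k=1+s[1:,4].argmax()
    P=Q[l[i[:,0],i[:,1]]==k]
    r=cv2.minAreaRect(P[:,:2].astype(np.float32)); return np.round(r[0],1),np.round(r[1],1),round(r[2],1),"z",np.round(np.median(P[:,2]),1),len(P)
E
python3 - <<'E'
from h import *
for n in ("scene","side"):
    W=cloud(n,np.load(n+"0.npz")["d"])
    for nm,b in dict(lid=((480,700),(-80,100),(54,67)),knob=((500,650),(-190,-90),(74,95)),block=((420,600),(190,320),(54,75)),trayrim=((400,620),(170,330),(9,20)),base=((450,720),(-200,140),(14,26)),jawetc=((450,720),(-90,-50),(38,50)),vials=((330,420),(-180,140),(25,60))).items():
        Q=box(W,*b); print(n,nm,rect(Q) if len(Q)>5 else len(Q))
E
```

```text
scene lid (array([585.4,  12.9]), array([126.8,  89.8]), 86.5, 'z', np.float64(60.3), 981)
scene knob (array([ 575.6, -128.6]), array([13.5, 45.2]), 85.9, 'z', np.float64(82.0), 71)
scene block (array([501.2, 258.6]), array([16.7, 57.8]), 75.4, 'z', np.float64(62.1), 72)
scene trayrim (array([497.6, 262.5]), array([ 75. , 132.2]), 82.1, 'z', np.float64(13.2), 160)
scene base (array([581.7, -36.5]), array([254. , 134.9]), 84.7, 'z', np.float64(20.2), 1140)
scene jawetc (array([582.3, -63.8]), array([27.6, 95.2]), 90.0, 'z', np.float64(42.9), 154)
scene vials (array([ 369.2, -126.9]), array([23.9, 22.8]), 20.9, 'z', np.float64(42.4), 61)
side lid (array([582. ,  12.9]), array([128.7,  86.1]), 86.0, 'z', np.float64(60.8), 1756)
side knob (array([ 571.7, -127.6]), array([15.1, 43.8]), 85.2, 'z', np.float64(82.8), 160)
side block (array([498.5, 258.8]), array([19. , 54.7]), 78.8, 'z', np.float64(62.9), 149)
side trayrim (array([494.4, 263.6]), array([ 78.9, 128.1]), 82.2, 'z', np.float64(13.6), 262)
side base (array([578.7, -36.7]), array([255.8, 131.1]), 85.4, 'z', np.float64(20.7), 2038)
side jawetc (array([581.1, -63.9]), array([92.2, 27.4]), 0.2, 'z', np.float64(43.8), 331)
side vials (array([ 365.8, -127.4]), array([22.3, 23.1]), 31.7, 'z', np.float64(45.1), 144)
```

```bash
python3 -m crank '[{"twist":[0,0,0.856],"translation":[-0.5,0.862,-0.1],"claw":1},{"twist":[0,0,0.856],"translation":[-0.5,0.862,-0.1],"claw":1},{"twist":[0,0,0.856],"translation":[-0.5,0.862,-0.1],"claw":1},{"twist":[0,0,0.856],"translation":[-0.5,0.862,-0.1],"claw":1},{"twist":[0,0,0.856],"translation":[-0.5,0.862,-0.1],"claw":1},{"twist":[0,0,0.856],"translation":[-0.5,0.862,-0.1],"claw":1},{"twist":[0,0,0.856],"translation":[-0.5,0.862,-0.1],"claw":1},{"twist":[0,0,0.856],"translation":[-0.5,0.862,-0.1],"claw":1},{"twist":[0,0,0.856],"translation":[-0.5,0.862,-0.1],"claw":1},{"twist":[0,0,0.856],"translation":[-0.5,0.862,-0.1],"claw":1},{"twist":[0,0,0.856],"translation":[-0.5,0.862,-0.1],"claw":1}]' 40
python3 - <<'E'
from h import *
s=read_state();print(s["tcp_pos"],s["tool_rot"],s["joints"])
M=camera_model("wrist");p,d=read_camera("wrist");cv2.imwrite("pics/w1.png",p[:,:,::-1])
W=cloud("wrist",d,M)
for nm,b in dict(block=((420,600),(190,320),(54,75)),trayrim=((400,620),(170,330),(9,20)),lid=((480,700),(-80,100),(54,67))).items():
    Q=box(W,*b); print(nm,rect(Q) if len(Q)>5 else len(Q))
E
```

```text
time_s: 2.48
tcp_pos: [500.0, 258.6, 189.5]
tool_rot: [-3.142, 0.0, 2.914]
ft_force: [0.0, -0.4, -0.6]
grip_width: 94.1
finger_force: 0.0
[500.04553385 258.58445708 189.51596734] [-3.14153307e+00  1.01650663e-04  2.91433150e+00] [-0.30684198  0.55625177 -0.3350846   1.7914333   0.23694999  0.83332999
  0.58819901]
block (array([498.2, 259.8]), array([15.6, 54.6]), 78.6, 'z', np.float64(62.6), 712)
trayrim (array([493.9, 263.2]), array([ 74.1, 128.3]), 82.3, 'z', np.float64(13.5), 1084)
lid (array([553.4,  59.8]), array([49.4, 43.3]), 26.2, 'z', np.float64(59.7), 579)
```

View pics/w1.png

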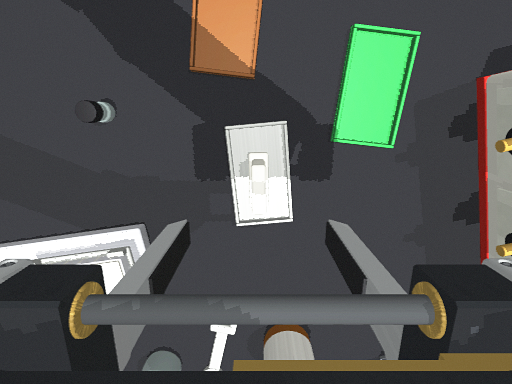

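The wrist view shows the tray at (260,172) with the block in its middle at (258,175), standing upright. Now grasp it.

```bash
python3 -m crank '[{"twist":[0,0,0.017],"translation":[-0.006,0.003,-0.2],"claw":1},{"twist":[0,0,0.017],"translation":[-0.006,0.003,-0.4],"claw":1},{"twist":[0,0,0.017],"translation":[-0.006,0.003,-0.498],"claw":1},{"twist":[0,0,0.017],"translation":[-0.006,0.003,-0.498],"claw":0.6},{"twist":[0,0,0.017],"translation":[-0.006,0.003,-0.498],"claw":0.3},{"twist":[0,0,0.017],"translation":[-0.006,0.003,-0.498],"claw":0},{"twist":[0,0,0.017],"translation":[-0.006,0.003,-0.498],"claw":0},{"twist":[0,0,0.017],"translation":[-0.006,0.003,-0.498],"claw":0},{"twist":[0,0,0.017],"translation":[-0.006,0.003,-0.498],"claw":0},{"twist":[0,0,0.017],"translation":[-0.006,0.003,-0.498],"claw":0},{"twist":[0,0,0.017],"translation":[-0.006,0.003,-0.498],"claw":0}]' 45
```

```text
time_s: 3.9
tcp_pos: [498.2, 259.5, 40.0]
tool_rot: [-3.142, -0.0, 2.942]
ft_force: [0.5, -0.2, 0.2]
grip_width: 17.5
finger_force: 0.3
```

```bash
python3 -m crank '[{"twist":[0,0,0],"translation":[0,0,0],"claw":0},{"twist":[0,0,0],"translation":[0,0,0],"claw":0},{"twist":[0,0,0],"translation":[0,0,0.1],"claw":0},{"twist":[0,0,0],"translation":[0,0,0.2],"claw":0},{"twist":[0,0,0],"translation":[0,0,0.3],"claw":0},{"twist":[0,0,0.02],"translation":[0.05,-0.16,0.3],"claw":0},{"twist":[0,0,0.04],"translation":[0.1,-0.34,0.3],"claw":0},{"twist":[0,0,0.06],"translation":[0.15,-0.52,0.3],"claw":0},{"twist":[0,0,0.078],"translation":[0.2,-0.7,0.3],"claw":0},{"twist":[0,0,0.078],"translation":[0.25,-0.88,0.3],"claw":0},{"twist":[0,0,0.078],"translation":[0.269,-0.971,0.3],"claw":0},{"twist":[0,0,0.078],"translation":[0.269,-0.971,0.3],"claw":0},{"twist":[0,0,0.078],"translation":[0.269,-0.971,0.3],"claw":0},{"twist":[0,0,0.078],"translation":[0.269,-0.971,0.3],"claw":0}]' 45
python3 - <<'E'
from h import *
W=None
M=camera_model("side");p,d=read_camera("side");cv2.imwrite("pics/s2.png",cv2.resize(p[120:320,200:400,::-1],(600,600)))
print(read_state()["ft_force"],read_state()["tcp_pos"],read_state()["tool_rot"],read_state()["finger_force"],read_state()["grip_width"])
E
```

```text
time_s: 5.65
tcp_pos: [578.6, -29.6, 130.1]
tool_rot: [3.141, -0.0, 3.067]
ft_force: [1.0, 0.2, -3.2]
grip_width: 15.9
finger_force: 45.0
[ 0.68839542 -0.41309491 -1.97398542] [578.63483772 -29.83750517 130.11960753] [ 3.14091757e+00 -3.50754376e-04  3.06740297e+00] 44.99462127685547 15.809346429708631
```

View pics/s2.png

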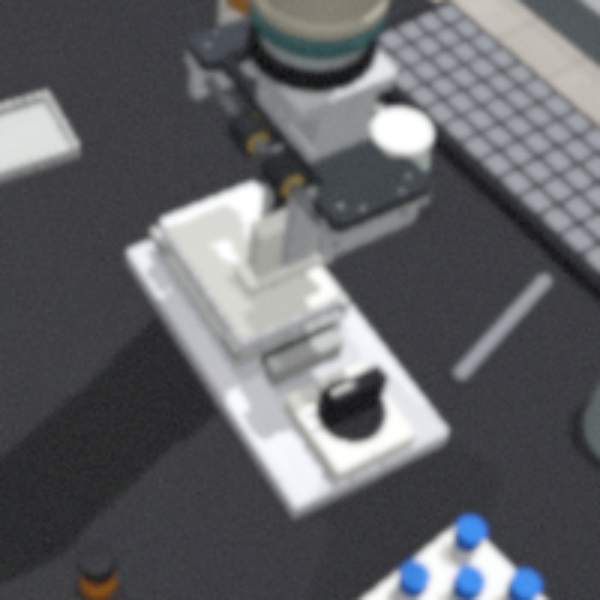

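The block is held upright over the knob end of the lid, around (275,255) in the crop. Now descend gently.

```bash
python3 -m crank '[{"twist":[0,0,0],"translation":[0,-0.003,-0.05],"claw":0},{"twist":[0,0,0],"translation":[0,-0.003,-0.1],"claw":0},{"twist":[0,0,0],"translation":[0,-0.003,-0.107],"claw":0},{"twist":[0,0,0],"translation":[0,-0.003,-0.117],"claw":0},{"twist":[0,0,0],"translation":[0,-0.003,-0.122],"claw":0},{"twist":[0,0,0],"translation":[0,-0.003,-0.127],"claw":0},{"twist":[0,0,0],"translation":[0,-0.003,-0.127],"claw":0},{"twist":[0,0,0],"translation":[0,-0.003,-0.127],"claw":0},{"twist":[0,0,0],"translation":[0,-0.003,-0.127],"claw":0}]'
```

```text
time_s: 6.82
tcp_pos: [578.9, -32.7, 92.1]
tool_rot: [-3.142, 0.0, 3.065]
ft_force: [-4.0, 0.5, 3.5]
grip_width: 15.3
finger_force: 45.0
```

```bash
python3 -m crank '[{"twist":[0,0,0],"translation":[0,0,-0.003],"claw":0},{"twist":[0,0,0],"translation":[0,0,-0.003],"claw":0},{"twist":[0,0,0],"translation":[0.001,0.01,-0.003],"claw":0},{"twist":[0,0,0],"translation":[0.002,0.02,-0.003],"claw":0},{"twist":[0,0,0],"translation":[0.002,0.03,-0.003],"claw":0},{"twist":[0,0,0],"translation":[0.003,0.04,-0.003],"claw":0},{"twist":[0,0,0],"translation":[0.004,0.05,-0.003],"claw":0},{"twist":[0,0,0],"translation":[0.005,0.06,-0.003],"claw":0},{"twist":[0,0,0],"translation":[0.005,0.07,-0.003],"claw":0},{"twist":[0,0,0],"translation":[0.006,0.08,-0.003],"claw":0},{"twist":[0,0,0],"translation":[0.007,0.09,-0.003],"claw":0},{"twist":[0,0,0],"translation":[0.008,0.1,-0.003],"claw":0},{"twist":[0,0,0],"translation":[0.008,0.11,-0.003],"claw":0},{"twist":[0,0,0],"translation":[0.009,0.12,-0.003],"claw":0},{"twist":[0,0,0],"translation":[0.009,0.12,-0.003],"claw":0}]'
```

```text
time_s: 8.7
tcp_pos: [581.6, 4.1, 91.1]
tool_rot: [3.141, -0.0, 3.065]
ft_force: [-0.7, -2.7, 4.3]
grip_width: 15.6
finger_force: 45.0
```

```bash
python3 -m crank '[{"twist":[0,0,0],"translation":[0.001,0.01,0],"claw":0},{"twist":[0,0,0],"translation":[0.002,0.02,0],"claw":0},{"twist":[0,0,0],"translation":[0.002,0.03,0],"claw":0},{"twist":[0,0,0],"translation":[0.003,0.04,0],"claw":0},{"twist":[0,0,0],"translation":[0.004,0.05,0],"claw":0},{"twist":[0,0,0],"translation":[0.005,0.06,0],"claw":0},{"twist":[0,0,0],"translation":[0.005,0.07,0],"claw":0},{"twist":[0,0,0],"translation":[0.006,0.08,0],"claw":0},{"twist":[0,0,0],"translation":[0.007,0.09,0],"claw":0},{"twist":[0,0,0],"translation":[0.008,0.1,0],"claw":0},{"twist":[0,0,0],"translation":[0.008,0.11,0],"claw":0},{"twist":[0,0,0],"translation":[0.009,0.12,0],"claw":0},{"twist":[0,0,0],"translation":[0.01,0.13,0],"claw":0},{"twist":[0,0,0],"translation":[0.011,0.14,0],"claw":0},{"twist":[0,0,0],"translation":[0.012,0.15,0],"claw":0},{"twist":[0,0,0],"translation":[0.013,0.16,0],"claw":0},{"twist":[0,0,0],"translation":[0.014,0.172,0],"claw":0},{"twist":[0,0,0],"translation":[0.014,0.183,0],"claw":0},{"twist":[0,0,0],"translation":[0.014,0.183,0],"claw":0},{"twist":[0,0,0],"translation":[0.014,0.183,0],"claw":0}]'
```

```text
time_s: 11.2
tcp_pos: [586.0, 59.3, 91.2]
tool_rot: [3.14, 0.0, 3.065]
ft_force: [0.1, -1.5, 4.6]
grip_width: 15.8
finger_force: 45.0
```

```bash
python3 -m crank '[{"twist":[0,0,0],"translation":[0,0,0.08],"claw":0},{"twist":[0,0,0],"translation":[0,0,0.163],"claw":0},{"twist":[0,0,-0.02],"translation":[-0.08,0.17,0.163],"claw":0},{"twist":[0,0,-0.04],"translation":[-0.16,0.34,0.163],"claw":0},{"twist":[0,0,-0.04],"translation":[-0.24,0.51,0.163],"claw":0},{"twist":[0,0,-0.04],"translation":[-0.306,0.68,0.163],"claw":0},{"twist":[0,0,-0.04],"translation":[-0.306,0.68,0.163],"claw":0},{"twist":[0,0,-0.04],"translation":[-0.306,0.68,0.05],"claw":0},{"twist":[0,0,-0.04],"translation":[-0.306,0.68,-0.08],"claw":0},{"twist":[0,0,-0.04],"translation":[-0.306,0.68,-0.14],"claw":0},{"twist":[0,0,-0.04],"translation":[-0.306,0.68,-0.155],"claw":0},{"twist":[0,0,-0.04],"translation":[-0.306,0.68,-0.155],"claw":0},{"twist":[0,0,-0.04],"translation":[-0.306,0.68,-0.155],"claw":0}]'
python3 - <<'E'
from h import *
p,d=read_camera("side");cv2.imwrite("pics/s3.png",cv2.resize(p[90:240,100:300,::-1],(800,600)))
E
```

```text
time_s: 12.82
tcp_pos: [494.8, 262.7, 45.7]
tool_rot: [3.14, 0.002, 3.002]
ft_force: [0.1, -0.9, -1.8]
grip_width: 15.6
finger_force: 45.0
```

View pics/s3.png

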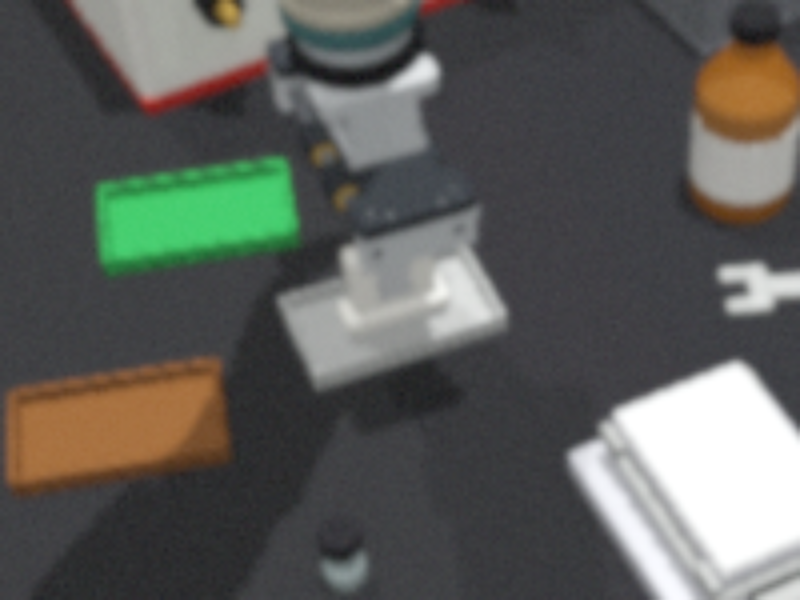

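The block is upright over the middle of the tray, at about (395,300) in the crop. Lower it the last few mm.

```bash
python3 -m crank '[{"twist":[0,0,0],"translation":[0,0,-0.006],"claw":0},{"twist":[0,0,0],"translation":[0,0,-0.011],"claw":0},{"twist":[0,0,0],"translation":[0,0,-0.015],"claw":0},{"twist":[0,0,0],"translation":[0,0,-0.015],"claw":0},{"twist":[0,0,0],"translation":[0,0,-0.015],"claw":0}]'
```

```text
time_s: 13.5
tcp_pos: [494.0, 262.2, 40.0]
tool_rot: [-3.142, -0.0, 3.002]
ft_force: [0.2, -0.4, -2.3]
grip_width: 15.7
finger_force: 45.0
```

```bash
python3 -m crank '[{"twist":[0,0,0],"translation":[0,0,-0.003],"claw":0},{"twist":[0,0,0],"translation":[0,0,-0.003],"claw":0},{"twist":[0,0,0],"translation":[0,0,-0.003],"claw":0}]'
```

```text
time_s: 13.88
tcp_pos: [494.0, 262.2, 40.0]
tool_rot: [-3.141, 0.0, 3.002]
ft_force: [-1.4, -0.7, 5.9]
grip_width: 15.9
finger_force: 45.0
```

```bash
python3 -m crank '[{"twist":[0,0,0],"translation":[0,0,0.002],"claw":0.25},{"twist":[0,0,0],"translation":[0,0,0.002],"claw":0.35},{"twist":[0,0,0],"translation":[0,0,0.002],"claw":0.5},{"twist":[0,0,0],"translation":[0,0,0.002],"claw":0.5},{"twist":[0,0,0],"translation":[0,0,0.002],"claw":0.5},{"twist":[0,0,0],"translation":[0,0,0.002],"claw":0.5},{"twist":[0,0,0],"translation":[0,0,0.1],"claw":0.5},{"twist":[0,0,0],"translation":[0,0,0.25],"claw":0.5},{"twist":[0,0,0],"translation":[0,0,0.433],"claw":0.5},{"twist":[0,0,0],"translation":[0,0,0.433],"claw":0.5},{"twist":[0,0,0],"translation":[0,0,0.433],"claw":0.5}]'
python3 - <<'E'
from h import *
print(read_state()["tcp_pos"],read_state()["tool_rot"])
for n in("wrist","side"):
    M=camera_model(n);p,d=read_camera(n);W=cloud(n,d,M)
    for nm,b in dict(block=((420,600),(190,320),(54,75)),trayrim=((400,620),(170,330),(9,20)),lid=((480,700),(-80,100),(48,67)),knob=((500,650),(-190,-90),(74,95))).items():
        Q=box(W,*b); print(n,nm,rect(Q) if len(Q)>5 else len(Q))
E
```

```text
time_s: 15.25
tcp_pos: [493.7, 261.7, 168.7]
tool_rot: [-3.141, -0.0, 3.002]
ft_force: [0.1, -0.2, -0.5]
grip_width: 46.9
finger_force: 0.0
[493.70253566 261.73109574 168.68945313] [-3.14092167e+00 -3.17024062e-04  3.00157745e+00]
wrist block (array([493.9, 262.4]), array([15.1, 55. ]), 81.8, 'z', np.float64(62.6), 808)
wrist trayrim (array([493.9, 263.2]), array([ 74.3, 128. ]), 82.3, 'z', np.float64(13.5), 1247)
wrist lid (array([557.7,  40.9]), array([40. , 83.8]), 0.8, 'z', np.float64(59.7), 2009)
wrist knob 0
side block (array([494.6, 262. ]), array([21. , 54.7]), 81.2, 'z', np.float64(62.6), 155)
side trayrim (array([494.1, 262.1]), array([ 78.5, 128.4]), 81.5, 'z', np.float64(13.7), 259)
side lid (array([582.1,   8.4]), array([141.5,  98.6]), 85.2, 'z', np.float64(60.7), 1907)
side knob (array([ 570.9, -128. ]), array([15.2, 43.8]), 86.6, 'z', np.float64(82.9), 166)
```

The block stands in the tray, back in place. On to the knob.

```bash
python3 -m crank '[{"twist":[0,0,0.04],"translation":[0.04,-0.2,0],"claw":0.5},{"twist":[0,0,0.04],"translation":[0.08,-0.4,0],"claw":0.5},{"twist":[0,0,0.04],"translation":[0.12,-0.6,0],"claw":0.5},{"twist":[0,0,0.04],"translation":[0.16,-0.8,0],"claw":0.5},{"twist":[0,0,0.04],"translation":[0.2,-0.95,0],"claw":0.5}]'
python3 -m crank '[{"twist":[0,0,0],"translation":[0.04,-0.2,0],"claw":0.5},{"twist":[0,0,0],"translation":[0.06,-0.28,0],"claw":0.5},{"twist":[0,0,0],"translation":[0.06,-0.28,0],"claw":0.5},{"twist":[0,0,0],"translation":[0.06,-0.28,0],"claw":0.5}]'
python3 - <<'E'
from h import *
s=read_state();print(s["tcp_pos"],s["tool_rot"],s["joints"])
for n in("wrist",):
    M=camera_model(n);p,d=read_camera(n);W=cloud(n,d,M);cv2.imwrite("pics/w4.png",p[:,:,::-1])
    for nm,b in dict(lid=((480,700),(-80,100),(54,67)),knob=((500,650),(-190,-90),(76,90)),base=((450,720),(-200,140),(14,26))).items():
        Q=box(W,*b); print(n,nm,rect(Q) if len(Q)>5 else len(Q))
E
```

```text
time_s: 15.98
tcp_pos: [553.1, -25.9, 167.4]
tool_rot: [-3.141, -0.003, 3.063]
ft_force: [0.4, 0.3, 0.3]
grip_width: 46.9
finger_force: 0.0
time_s: 16.48
tcp_pos: [571.3, -104.5, 168.2]
tool_rot: [3.14, -0.002, 3.067]
ft_force: [-1.2, -0.2, 0.3]
grip_width: 46.9
finger_force: 0.0
[ 571.3364602  -104.52148519  168.24854264] [ 3.13995421e+00 -1.89955629e-03  3.06673205e+00] [ 0.38957551  0.61712508 -0.40146     1.75997145  0.3093604   0.82921177
  1.33915387]
wrist lid (array([581.3,  13.1]), array([127.2,  83.8]), 85.5, 'z', np.float64(59.7), 9787)
wrist knob (array([ 570.5, -127.9]), array([14. , 43.5]), 85.5, 'z', np.float64(82.5), 662)
wrist base (array([577.9, -36.2]), array([254.7, 129.5]), 85.7, 'z', np.float64(19.8), 7368)
```

View pics/w4.png

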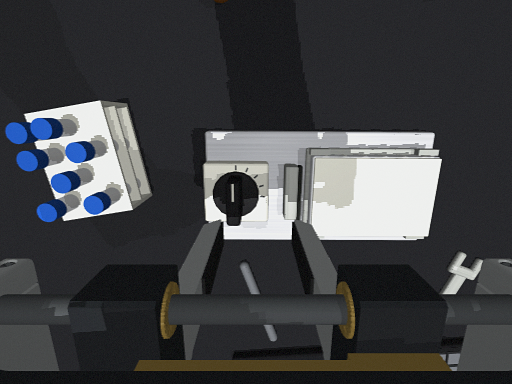

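The wrist view shows the knob at (235,195) with its bar across the station and its white line on the -x end. The jaw is at (291,190), and the rack is well away to the left.

```bash
python3 -m crank '[{"twist":[0,0,0],"translation":[-0.003,-0.075,-0.06],"claw":0.5},{"twist":[0,0,0],"translation":[-0.003,-0.075,-0.13],"claw":0.5},{"twist":[0,0,0],"translation":[-0.003,-0.075,-0.13],"claw":0.5},{"twist":[0,0,0],"translation":[-0.003,-0.075,-0.13],"claw":0.5},{"twist":[0,0,0],"translation":[-0.003,-0.075,-0.13],"claw":0.5}]'; python3 - <<'E'
from h import *
M=camera_model("side");p,d=read_camera("side");W=cloud("side",d,M);Q=box(W,(400,650),(-350,-205),(30,200));print(Q.min(0),Q.max(0))
E
```

```text
time_s: 17.15
tcp_pos: [571.6, -129.2, 130.7]
tool_rot: [-3.142, 0.001, 3.065]
ft_force: [-0.6, -0.3, 0.5]
grip_width: 47.1
finger_force: 0.0
[ 466.66085525 -319.83587351   30.09120875] [ 583.33864006 -236.69725114   96.38592008]
```

```bash
python3 -m crank '[{"twist":[0,0,0],"translation":[-0.003,0.004,-0.1],"claw":0.5},{"twist":[0,0,0],"translation":[-0.003,0.004,-0.18],"claw":0.5},{"twist":[0,0,0],"translation":[-0.003,0.004,-0.206],"claw":0.5},{"twist":[0,0,0],"translation":[-0.003,0.004,-0.206],"claw":0.5},{"twist":[0,0,0],"translation":[-0.003,0.004,-0.206],"claw":0.25},{"twist":[0,0,0],"translation":[-0.003,0.004,-0.206],"claw":0.1},{"twist":[0,0,0],"translation":[-0.003,0.004,-0.206],"claw":0},{"twist":[0,0,0],"translation":[-0.003,0.004,-0.206],"claw":0},{"twist":[0,0,0],"translation":[-0.003,0.004,-0.206],"claw":0},{"twist":[0,0,0],"translation":[-0.003,0.004,-0.206],"claw":0},{"twist":[0,0,0],"translation":[-0.003,0.004,-0.206],"claw":0}]' 45; python3 -c "
from bench import *
s=read_state();print(s['ft_force'],s['ft_torque'],s['joints'])"
```

```text
time_s: 18.58
tcp_pos: [570.5, -127.8, 68.6]
tool_rot: [3.141, 0.0, 3.065]
ft_force: [-1.6, 1.0, 5.6]
grip_width: 13.8
finger_force: 45.0
[-1.57225487  0.98018159  5.64953008] [ 0.30271699  0.16702147 -0.11852582] [ 0.38163727  0.75570794 -0.33249419  1.82222071  0.3905308   0.62799111
  1.30783347]
```

```bash
python3 -m crank '[{"twist":[0,0,-0.05],"translation":[0,0,0],"claw":0},{"twist":[0,0,-0.1],"translation":[0,0,0],"claw":0},{"twist":[0,0,-0.15],"translation":[0,0,0],"claw":0},{"twist":[0,0,-0.2],"translation":[0,0,0],"claw":0},{"twist":[0,0,-0.25],"translation":[0,0,0],"claw":0},{"twist":[0,0,-0.3],"translation":[0,0,0],"claw":0},{"twist":[0,0,-0.35],"translation":[0,0,0],"claw":0},{"twist":[0,0,-0.4],"translation":[0,0,0],"claw":0},{"twist":[0,0,-0.45],"translation":[0,0,0],"claw":0},{"twist":[0,0,-0.5],"translation":[0,0,0],"claw":0},{"twist":[0,0,-0.533],"translation":[0,0,0],"claw":0},{"twist":[0,0,-0.533],"translation":[0,0,0],"claw":0},{"twist":[0,0,-0.533],"translation":[0,0,0],"claw":0}]' 45; python3 - <<'E'
from h import *
s=read_state();print(s['ft_force'],s['ft_torque'],s['tcp_pos'])
p,d=read_camera("wrist");cv2.imwrite("pics/w5.png",p[:,:,::-1])
E
```

```text
time_s: 20.2
tcp_pos: [571.1, -126.8, 68.6]
tool_rot: [3.14, -0.0, 2.229]
ft_force: [0.2, 4.2, 4.5]
grip_width: 13.7
finger_force: 45.0
[0.23550135 4.18049827 4.5156349 ] [ 0.98568882 -0.22106593  0.07370728] [ 571.06049074 -126.76852741   68.60376533]
```

View pics/w5.png

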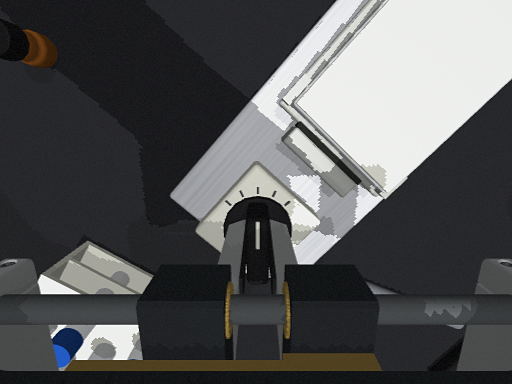

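The knob turns with the gripper: its white line at (257,235) lies along the jaws and points at a tick. Now the last click.

```bash
python3 -m crank '[{"twist":[0,0,-0.04],"translation":[0,0,0],"claw":0},{"twist":[0,0,-0.08],"translation":[0,0,0],"claw":0},{"twist":[0,0,-0.12],"translation":[0,0,0],"claw":0},{"twist":[0,0,-0.16],"translation":[0,0,0],"claw":0},{"twist":[0,0,-0.2],"translation":[0,0,0],"claw":0},{"twist":[0,0,-0.24],"translation":[0,0,0],"claw":0},{"twist":[0,0,-0.27],"translation":[0,0,0],"claw":0},{"twist":[0,0,-0.27],"translation":[0,0,0],"claw":0},{"twist":[0,0,-0.27],"translation":[0,0,0],"claw":0},{"twist":[0,0,-0.27],"translation":[0,0,0],"claw":0},{"twist":[0,0,-0.27],"translation":[0,0,0],"claw":0},{"twist":[0,0,-0.27],"translation":[0,0,0],"claw":0}]' 45; python3 - <<'E'
from h import *
s=read_state();print(s['ft_force'],s['ft_torque'],s['tcp_pos'])
p,d=read_camera("wrist");cv2.imwrite("pics/w6.png",cv2.resize(p[130:300,160:380,::-1],(770,595)))
for n in("side",):
    M=camera_model(n);p,d=read_camera(n);W=cloud(n,d,M)
    for nm,b in dict(block=((420,600),(190,320),(54,75)),trayrim=((400,620),(170,330),(9,20)),lid=((480,700),(-40,100),(50,67))).items():
        Q=box(W,*b); print(n,nm,rect(Q) if len(Q)>5 else len(Q))
E
```

```text
time_s: 21.75
tcp_pos: [571.6, -126.5, 68.6]
tool_rot: [3.139, -0.001, 1.805]
ft_force: [2.8, 5.5, 5.4]
grip_width: 13.8
finger_force: 45.0
[2.82383109 5.54592385 5.39058219] [ 1.12040548 -0.53911079  0.17098549] [ 571.64758837 -126.48216092   68.59953236]
side block (array([494.4, 260.5]), array([19.2, 54.6]), 83.4, 'z', np.float64(62.6), 158)
side trayrim (array([494.2, 263.3]), array([ 77.8, 128.1]), 81.8, 'z', np.float64(14.2), 387)
side lid (array([583.3,  17.8]), array([121.9,  96.7]), 85.7, 'z', np.float64(60.8), 1557)
```

View pics/w6.png

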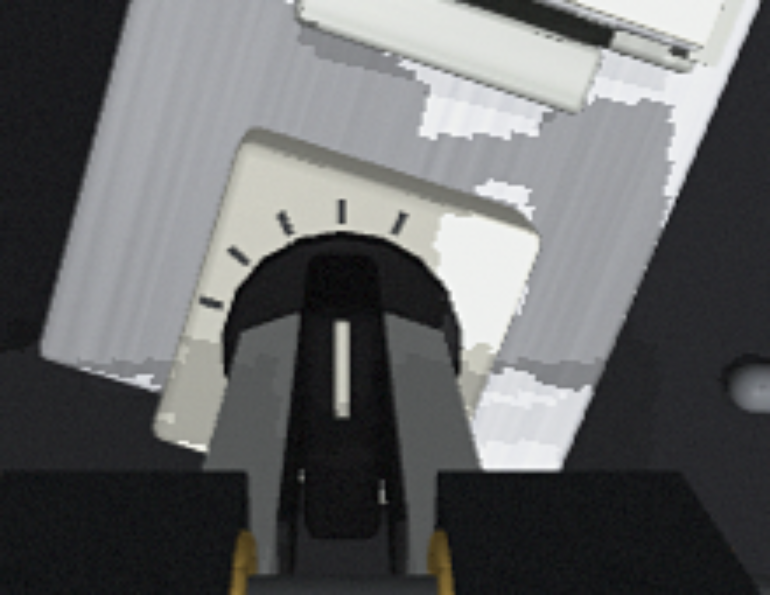

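The white line at (342,365) points at the fourth tick from the left, counting home as 0, so the knob is on its third stop. The jaw is against the plate.

```bash
python3 -c "
from bench import *
print(finish_job())"
```

```text
the job is handed in; nothing more can be done
None
```

I swept the lid in one pass with the nest about 4–5 mm down, put the block back upright in its tray and released it, and handed the job in at about 22 s with the gripper holding the knob on its third stop; no verdict was returned, and I did not re-measure the bottles, vials, jar, wrench and pen at the end.

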